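Roll the turned roller home into the drilling cradle

ROBOT

A 6-joint arm with a two-finger parallel gripper is mounted at the origin on a cart in front of the work surface, level with it; the furniture and walls round the work are solid. World frame = base frame: x ahead of the robot, y to its left, z up, the work surface at z = 0. Lengths are in m, angles in rad, forces in N, time in s.
With the tool pointing down it reaches from about 0.375 to 0.975 m from the base axis. Payload 3.8 kg.
Tool frame: the origin (TCP) lies at the very end of the fingers, on their centre line; the grasp point (between the pads) lies 19 mm behind it; z points along the fingers, y is the line along which they close (so a half turn about z gives the same grasp; the last joint's range is limited). The gripper opens to 88 mm and grips with 3 to 60 N. Pads are 18 mm wide; open, the fingers measure 123 mm over their backs; the gripper's body (75 mm by 187 mm) begins 45 mm behind the grasp point.
Start: joints at [-1.27, 0.264, 1.604, -0, 1.274, -0.037], TCP at [0.224, -0.637, 0.201] pointing down, gripper open.
Joint ranges: [-2.63, 2.63], [-0.94, 2.18], [0.31, 2.57], [-1.31, 4.45], [0, 2.66], [-2.55, 2.55]. Speed limits (rad/s): [2.57, 2.57, 3.14, 3.14, 3.14, 3.14].

INTERFACE

Orientations are given as a 3x3 rotation matrix whose columns are the frame's x, y, z axes.
In Python, from plant import bot gives the robot as it stands. The module is installed in compiled form; this text tells all that it offers. Calls block until the motion is done:
- bot.goto(position, orientation): joint-space move of the TCP to a pose.
- bot.movel(position, attitude=None, max_speed=0.15): straight line of the TCP; attitude=None keeps the orientation; max_speed is the mean speed in m/s.
- bot.movej(angles): joint-space move.
- bot.grip(opening, force=None): finger opening in m; force is the grip in N (None keeps the last); returns when the fingers have stopped.
- bot.wait(seconds).
- bot.solve_ik(position, orientation): joint angles nearest the present ones, or None.
- bot.get_obs(): the state.
- bot.read_camera(name): name is "side" or "top"; returns a dict with "color" (420x560x3 uint8, blue, green, red), "depth" (420x560 float32, m along the optical axis (not along the pixel's ray), 0 where there is no reading), "K" (3x3 intrinsics, pixels), "R" (3x3) and "t" (3): a world point X has camera coordinates R X + t. Camera axes: x right, y down, z forward; pixel columns grow to the right and rows downward; lengths in m; the calibration is good to about 2 mm. A picture is of the moment at which its call begins.
A pose or a line that the arm cannot do raises bot.IKError and nothing moves.
- bot.hand_in(): hands the job in; it is judged then, once.
The state is a dict: "time_s": time; "q": joint angles; "qvel": joint speeds; "joint_torque": joint torques, N m; "eef_pos": TCP position; "orientation": TCP orientation; "ft_force": force on the tool from outside, world axes, zero at the start; "ft_torque": the same for the moment, N m; "grip_width": finger opening in m; "gripper_force": force on a finger pad.
Only numpy, scipy, OpenCV 4.12 (cv2) and the standard library are available. Lean on these libraries where they do the work, as an engineer would, in place of code of your own. Each camera call takes 0.05 s, during which the arm holds its last target. There are 200 camera calls.

TASK

Take the push block by its handle and, with its rubber sole laid on top of the wooden roller, roll the roller up the ramp of the drilling cradle, over the steel pawl and against the sprung plate, until the pawl has sprung up behind it and holds it there. The roller is freshly finished and bruises easily: touch it with nothing but the block, press only as hard as it takes to keep it rolling without skidding, and do not push on the cradle with the hand. Then set the block down flat on the bench, clear of the cradle, let go, and leave the other things where they are.

Things in the scene. Friction and masses are not known exactly. Their poses are not given: they have to be found in the camera images.
- roller: turned pale beech roller, a cylinder 90 mm in diameter, 120 mm long, 0.45 to 0.7 kg, too thick for the gripper. Origin on its axis, halfway along; its y axis is the roller's axis (x and z turn as it rolls). It lies at the foot of the cradle's ramp against a 22 mm lip, its top 108 mm above the bench. It bruises under more than 20 N from the block; let go on the ramp, it rolls back to the foot
- cradle: plywood drilling cradle fixed to the bench: origin on the bench top under the pawl's pin, x = rolling direction, y along the roller, z up. Foot board x -106 to 144, y +-86 mm. A short ramp leads up to a level deck, 28 mm above the bench; cheeks 126 mm apart guide the roller's ends, tops 44 mm up. Roller centre starts at x -53, z 63 mm. Highest: back stop, x 114 to 134 mm, 94 mm above the bench
- roller_home (a point): point fixed in the cradle where the middle of the roller's axis lies when it is home between pawl and sprung plate: cradle x 49 mm, y 0, z 73 mm above the bench (roller's top 118 mm), 102 mm along x from its start. On the way it climbs 10 mm, most of it at first
- pawl (a joint): spring pawl, a steel flap 50 mm wide in the level deck, hinged at cradle x = 0: 0 = up (tip 15 mm above the deck, leaning the way of rolling), 0.95 rad = folded flat. The roller meets its tip with its centre at cradle x about -28 mm and folds it with 2 to 4 N. It springs up behind the roller only once the roller's centre has passed x about 50 mm, the plate then pressed back about 4 mm
- plate (a joint): sprung pressure plate, cork face on aluminium, in front of the back stop: 0 = forward, grows as it is pressed back along cradle x, at most 0.007 m. 2 N starts it, each mm takes 1 N more, so about 6 N where the pawl clears. The roller meets it with its centre at cradle x 46 mm; it rests near 0.0025 m when the pawl holds the roller
- push_block: push block lying on the bench: black rubber sole 170 x 70 mm under a reddish board (17 mm thick together), with a dark handle across its middle, 34 mm thick along the block's x, 66 mm long along y, top 58 mm above the sole's underside. 0.28 kg. Origin in the middle of the sole's underside, x along the 170 mm, z up. Friction of sole on roller 0.48 to 0.72, so pressed too lightly it skids
- push_block_grip (a point): point in the middle of the push block's handle, 42 mm above the underside of the sole
- goblet: turned goblet, 63 mm wide, 110 mm tall, standing beyond the cradle; leave it. Origin under its foot
- offcut: pale beech offcut 40 x 75 x 32 mm; leave it. Origin under its middle
- ring_oak: brown turned ring, 56 mm wide, 22 mm high; leave it. Origin under its middle

How it is judged:
On the way, in this order (a step that is already met when the one before it is completed fails the run):
1. the block's sole presses on top of the roller while it still lies at the foot of the cradle (contact force between push_block and roller above 2 N and z of push_block in the frame of cradle above 0.1 m and x of roller in the frame of cradle below -0.04 m and value of joint pawl below 0.15 rad), for 0.1 s.
2. the roller, under the sole, has folded the pawl down (contact force between push_block and roller above 1 N and z of push_block in the frame of cradle above 0.1 m and value of joint pawl above 0.6 rad), for 0.1 s.
3. the roller is against the sprung plate and the pawl has sprung up behind it (value of joint pawl below 0.15 rad and x of roller in the frame of cradle above 0.046 m and value of joint plate above 0.0012 m), for 0.2 s.
At the end, for the whole second after the job is handed in: the roller lies square in the cradle (within 3.5 degrees) between the pawl and the sprung plate, the pawl up behind it (joint below 0.15 rad) and the plate pressed back by more than 1.2 mm, at rest; the push block lies flat on the bench, sole down, not touching the cradle, at rest (all of step 3 and linear speed of each of roller, push_block below 0.02 m/s and angle between the y axis of roller and the y axis of cradle, either way round below 0.06 rad and height (world z) of push_block between -0.006 and 0.006 m and angle between push_block's own z axis and vertical below 0.06 rad and contact force between push_block and cradle below 0.1 N).
It fails at once if the block presses the roller with more than 20 N and bruises it (contact force between push_block and roller above 20 N).
It fails at once if the hand or arm touches the roller (contact force between any of the fingers, the arm and roller above 0.5 N).
It fails at once if the hand or arm pushes on the cradle, its pawl or its plate (over 3 N) (contact force between any of the fingers, the arm and cradle above 3 N).
It fails at once if another thing on the bench is moved by more than 20 mm (distance of any of goblet, offcut, ring_oak from where it was at the start of the episode above 0.02 m).
It also fails if it takes over 69 s, if anything falls off the work surface, if the arm or the gripper's body presses on something with over 40 N, if the wrist force passes 120 N, or if a joint passes its speed limit or range.

## Working session

There is one attempt and no reset: what is moved stays moved. The work goes in short steps, each a Python script; the robot and the scene stay as the last script left them, time stands still between calls to the robot, and variables do not carry over. Pictures are saved under pics/ and viewed, at most 10 in all, crops included, and the job is handed in when it is done.

```bash
mkdir -p pics; python3 - <<'E'
from plant import bot
import cv2,numpy as np
for n in("top","side"):
    c=bot.read_camera(n); cv2.imwrite(f"pics/{n}0.png",c["color"]); np.savez(f"{n}0.npz",**c)
    print(n,c["K"].tolist(),c["R"].round(4).tolist(),c["t"].round(4).tolist())
o=bot.get_obs(); print(o["time_s"],o["eef_pos"],o["orientation"],o["ft_force"],o["grip_width"])
E
```

```text
top [[427.5314016899437, 0.0, 278.179012370985], [0.0, 427.5314016899437, 203.79925484641484], [0.0, 0.0, 1.0]] [[-0.015, -0.9999, -0.0023], [-0.9931, 0.0152, -0.1163], [0.1163, 0.0006, -0.9932]] [-0.1447, 0.5638, 1.0817]
side [[385.744639040753, 0.0, 275.62954956363643], [0.0, 385.744639040753, 214.9528781738731], [0.0, 0.0, 1.0]] [[-0.9801, -0.1978, 0.0167], [-0.1011, 0.4246, -0.8997], [0.1709, -0.8835, -0.4362]] [0.5296, 0.1687, 0.6819]
0.1 [ 0.22350296 -0.63617828  0.19943206] [[ 9.43476605e-01  3.31438574e-01 -6.06693956e-04]
 [ 3.31439124e-01 -9.43474691e-01  1.90113154e-03]
 [ 5.77079331e-05 -1.99475524e-03 -9.99998009e-01]] [0.11136462 0.39394539 0.61676754] 0.08781314610692954
```

View pics/top0.png

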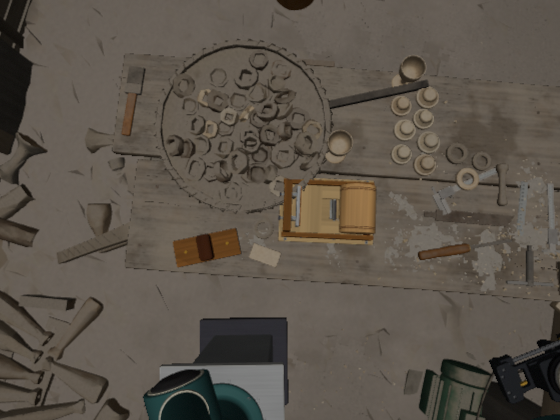

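View pics/side0.png

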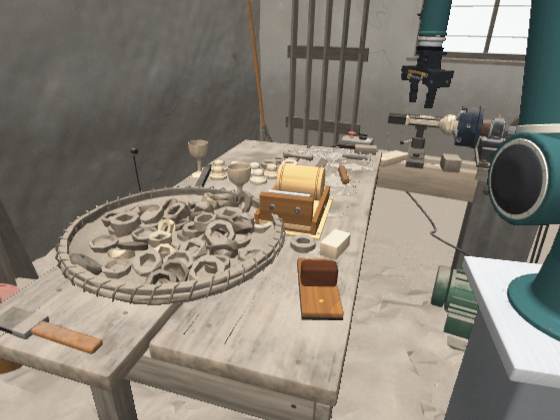

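The top view shows the push block at about (207,247), the offcut at (265,255), and the cradle spanning u 278–376, v 178–243. The roller is at (358,208), so rolling goes image-left (about +y), and the goblet is at (340,145). The side view agrees. Next I'll enlarge the crop and segment it.

```bash
cat > h.py <<'E'
import numpy as np,cv2
def load(n): return dict(np.load(n))
def ray(c,uv,z):
    uv=np.atleast_2d(np.asarray(uv,float)); d=np.c_[uv,np.ones(len(uv))]@np.linalg.inv(c["K"]).T@c["R"]
    o=-c["R"].T@c["t"]; return o+d*((z-o[2])/d[:,2])[:,None]
def cloud(c):
    v,u=np.mgrid[:420,:560]; z=c["depth"]; p=np.stack([u,v,np.ones_like(u)],-1)@np.linalg.inv(c["K"]).T*z[...,None]
    return (p-c["t"])@c["R"]
E
python3 - <<'E'
from h import *
c=load("top0.npz"); P=cloud(c); im=c["color"]; hsv=cv2.cvtColor(im,cv2.COLOR_BGR2HSV)
print("bench z",np.median(P[255:265,300:400,2]))
# block
m=((hsv[...,1]>110)&(hsv[...,2]>50)).astype(np.uint8); 
n,l,s,ce=cv2.connectedComponentsWithStats(m)
for i in range(1,n):
    if s[i,4]>60: print(i,s[i].tolist(),ce[i].round(1),np.median(P[l==i],0).round(4))
H=P[...,2]
def ar(mask,z,name):
    k=cv2.findContours(mask.astype(np.uint8),cv2.RETR_EXTERNAL,cv2.CHAIN_APPROX_NONE)[0]
    k=max(k,key=cv2.contourArea)[:,0]
    W=ray(c,k,z)[:,:2]; r=cv2.minAreaRect((W*1000).astype(np.float32)); print(name,r)
sub=np.zeros((420,560),bool); sub[220:275,165:250]=1
ar(sub&(m>0),.017,"board")
ar(sub&(H>.045),.058,"handle")
sub[:]=0; sub[170:250,270:385]=1
# depth map heights in the cradle
print((H[180:246:5,272:384:6]*1000).round().astype(int))
crop=cv2.resize(im[135:275,165:385],None,fx=3.6,fy=3.6,interpolation=cv2.INTER_CUBIC); cv2.imwrite("pics/crop.png",crop)
E
```

```text
bench z 0.0013444221638479728
1 [122, 94, 15, 42, 284] [128.1 118.1] [0.8036 0.2519 0.0125]
2 [280, 178, 96, 63, 3136] [338.7 209.9] [ 0.5359 -0.3251  0.0939]
6 [173, 228, 68, 39, 1611] [206.2 247.3] [0.4514 0.0328 0.0184]
8 [419, 244, 51, 16, 389] [445.4 251.1] [ 0.4325 -0.5861  0.0249]
18 [145, 393, 24, 27, 302] [154.5 405.5] [0.1574 0.0818 0.3099]
20 [217, 395, 45, 25, 245] [245.7 407.3] [ 0.0501 -0.0746  0.015 ]
board ((452.1874694824219, 36.239952087402344), (69.7481460571289, 169.1627197265625), 11.179381370544434)
handle ((452.5685119628906, 34.983299255371094), (65.1441421508789, 35.80868148803711), 10.398696899414062)
[[ 50  26  43  96  47  50  52  44  44  42  44   7   6   9  10  10   6  -1
    0]
 [ 23  17  29  98  48  50  29  28  30  27  32  39  87  99 109 107 104  91
    2]
 [ 29  18  28  99  50  26  30  30  29  30  29  26  86 102 109 110 107  93
    2]
 [ 24  30  93  95  72  29  32  27  26  29  28  30  88 100 109 110 104  89
   -2]
 [ 51  47  96  93  29  28  28  26  31   5  46   6  88  99 110 114 104  92
    0]
 [ 39  -2  92  94  60  31  29  26  31   8  47   8  90 102 107 109 102  94
    2]
 [  1   3  98  93  75  30  31  26  30   8  44   6  89 100 108 108 106  92
    5]
 [  1  -3  92  96  88  30  30  27  30   8  37   8  88 105 107 109 106  91
    1]
 [  0   0  96  94  95  26  27  30  35  29   7  10  90 102 105 107 104  90
    2]
 [ 17   2  92  94  90  29  33  29  29  29  32  28  92 104 106 111 106  91
    2]
 [ 20  -1  86  80  31  27  29  30  29  27  27  26  89 102 106 107 105  88
   -1]
 [  2  -1  45  43  45  43  48  42  42  43  46  47  46  42  44  46  45   0
    2]
 [  1  -1  12   9  10   9   4   8  10  12   9   8   9  10  12   7   6   1
    2]
 [ -3   1   3   0   2   3   0   1   3  -1   2   3   1   2   1   3   7   1
    0]]
```

View pics/crop.png

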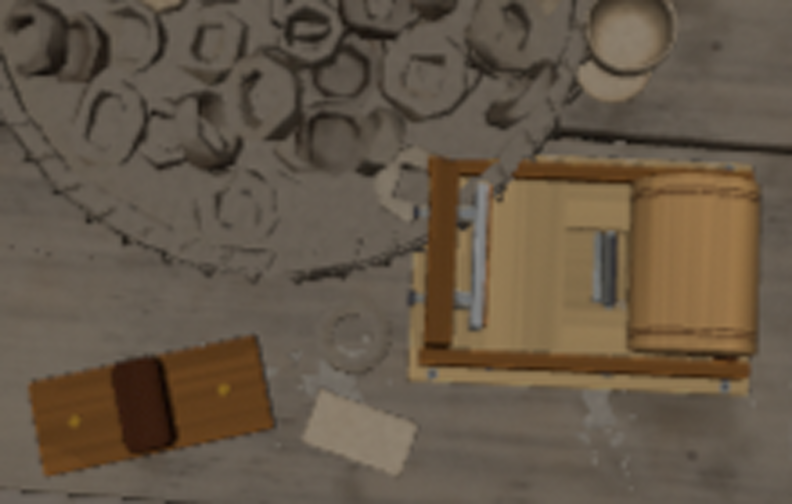

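The crop shows the handle across the block's middle at crop (143,405), the offcut at (360,432) and the ring at (355,335). The roller is at (693,262), the pawl at (605,268), the plate at (478,255) and the back stop at (440,253). Next I'll fit the cradle frame.

```bash
python3 - <<'E'
from h import *
c=load("top0.npz"); P=cloud(c); H=P[...,2]
hsv=cv2.cvtColor(c["color"],cv2.COLOR_BGR2HSV)
def rect(sub,lo,hi,z,name):
    m=np.zeros((420,560),np.uint8); v0,v1,u0,u1=sub; m[v0:v1,u0:u1]=((H>lo)&(H<hi))[v0:v1,u0:u1]
    k=max(cv2.findContours(m,cv2.RETR_EXTERNAL,cv2.CHAIN_APPROX_NONE)[0],key=cv2.contourArea)[:,0]
    W=ray(c,k,z)[:,:2]*1000; r=cv2.minAreaRect(W.astype(np.float32)); print(name,np.round(r[0],1),np.round(r[1],1),round(r[2],2),"median",np.median(P[m>0],0).round(4))
    return m
rect((170,250,340,385),.07,.13,.068,"roller")
rect((170,250,276,300),.075,.11,.094,"stop")
# near cheek top
m=np.zeros((420,560),bool); m[226:240,284:374]=((H>.036)&(H<.053))[226:240,284:374]
p=P[m][:,:2]; l=cv2.fitLine(p.astype(np.float32),cv2.DIST_HUBER,0,.01,.001).ravel(); print("cheek near",m.sum(),l, np.degrees(np.arctan2(-l[0]*np.sign(l[1]),abs(l[1]))))
# footboard front edge (bright pale vs bench): bottom-most saturated pixel by column
s=(hsv[...,1]>85)&(hsv[...,2]>90)
e=[(u,max(v for v in range(225,250) if s[v,u])+.5) for u in range(285,372) if s[225:250,u].any()]
W=ray(c,e,.010); l2=cv2.fitLine(W[:,:2].astype(np.float32),cv2.DIST_HUBER,0,.01,.001).ravel(); print("board edge",l2,W[0],W[-1])
# roller ends / cylindrical fit: xy along axis
m=np.zeros((420,560),bool); m[170:250,340:385]=(H>.085)[170:250,340:385]
q=P[m]; 
from scipy.optimize import least_squares
def f(a): # axis point (x=.536,y0), yaw, z
    n=np.array([np.sin(a[1]),np.cos(a[1])]); d=(q[:,:2]-[.53,a[0]])@n
    return np.hypot(d,q[:,2]-a[2])-.045
r=least_squares(f,[-.36,0,.063],loss="soft_l1",f_scale=.003); print("cyl y0 at x=.53, yaw,z",r.x, np.std(r.fun))
E
```

```text
roller [ 545.1 -353.6] [ 90.3 126.5] 86.41 median [ 0.5404 -0.3471  0.1027]
stop [ 551.3 -184.8] [ 39.3 124. ] 88.82 median [ 0.5488 -0.1796  0.094 ]
cheek near 443 [ 0.05834359  0.99829656  0.47730246 -0.28164476] -3.3447409
board edge [ 0.06469005  0.99790543  0.45838165 -0.29900914] [ 0.47976739 -0.16992295  0.01      ] [ 0.45273368 -0.39562426  0.01      ]
cyl y0 at x=.53, yaw,z [-0.35272504  0.06179538  0.06355097] 0.1049677532710908
```

```bash
cat >> h.py <<'E'
def down(h): # tool pointing down, tool y opposite to heading h (deg)
    a=np.radians(h); y=-np.array([np.cos(a),np.sin(a),0]); z=np.array([0,0,-1.]); return np.c_[np.cross(y,z),y,z]
B=np.array([.4524,.0356]); HB=101.0
D=np.array([.062,.998]); D/=np.linalg.norm(D); HR=np.degrees(np.arctan2(D[1],D[0]))
S=np.array([.542,-.3533])
E
python3 - <<'E'
from h import *; from plant import bot
R=down(HB)
print(bot.solve_ik([*B,.12],R), bot.solve_ik([*(S-.052*D),.16],down(HR)), bot.solve_ik([*(S+.16*D),.16],down(HR)))
bot.goto([*B,.14],R); bot.movel([*B,.024],max_speed=.08)
f0=bot.get_obs(); print(f0["time_s"],f0["ft_force"],f0["eef_pos"])
bot.grip(0.02,50); o=bot.get_obs(); print(o["time_s"],o["grip_width"],o["gripper_force"],o["ft_force"],o["eef_pos"])
bot.movel([*B,.20],max_speed=.12); bot.wait(.3)
o=bot.get_obs(); print(o["time_s"],o["grip_width"],o["ft_force"],o["ft_torque"])
c=bot.read_camera("side"); cv2.imwrite("pics/s1.png",c["color"][80:380,150:450])
E
```

```text
[ 2.36318631e-02 -9.43187644e-02  2.14601077e+00 -4.44089210e-16
  1.08990064e+00  1.40244197e+00] [-6.81772274e-01  2.88386521e-01  1.64905678e+00 -4.44089210e-16
  1.20414935e+00  9.51068564e-01] [-3.79962473e-01  1.23921163e-01  1.84634087e+00 -4.44089210e-16
  1.17133062e+00  1.25287837e+00]
4.225 [-0.53501437  0.64101074  0.38266361] [0.4529956  0.03561224 0.02457042]
5.3083 0.01993025301788987 0.0 [-0.19754051 -1.29702844  0.84946083] [0.45238781 0.03559155 0.02397688]
7.225 0.019746676456859714 [-0.70613718  0.22274151  0.58746865] [ 0.05113786  0.00688874 -0.03740725]
```

View pics/s1.png

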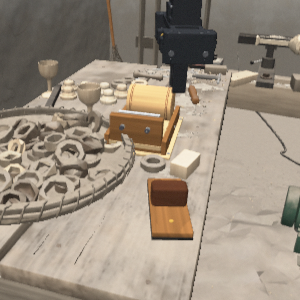

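The gripper closed to 20 mm with no force and lifted without the block. The block is still on the bench at about (318,270) in the full side image. I'll check why using the depth data and the top view.

```bash
python3 - <<'E'
from h import *; from plant import bot
for n in("top","side"):
    c=bot.read_camera(n); P=cloud(c); np.savez(n+"1.npz",**c)
    cv2.imwrite(f"pics/{n}2.png",cv2.resize(c["color"][120:300,120:360] if n=="top" else c["color"][60:330,230:430],None,fx=3 if n=="top" else 2.2,fy=3 if n=="top" else 2.2))
    if n=="side":
        m=np.zeros((420,560),bool); m[80:200,300:370]=(P[80:200,300:370,2]>.15)&(c["depth"][80:200,300:370]<.9); q=P[m]; print("gripper pts",len(q),q.min(0),q.max(0))
        print((P[160:200:4,322:334:4]*1000).round().astype(int).reshape(-1,3).tolist()); z=P[245:330,290:350]
        hsv=cv2.cvtColor(c["color"],cv2.COLOR_BGR2HSV); m=np.zeros((420,560),bool); m[245:330,290:350]=(P[...,2]>.045)[245:330,290:350]; print("handle med",np.median(P[m],0),P[m].max(0),m.sum())
print(bot.get_obs()["q"],bot.get_obs()["eef_pos"],bot.get_obs()["grip_width"])
E
```

```text
gripper pts 3702 [ 0.40223864 -0.04568053  0.23715206] [0.50365891 0.63560246 0.44037698]
[[460, 61, 259], [453, 64, 260], [447, 61, 260], [459, 63, 253], [453, 61, 253], [447, 61, 253], [459, 62, 246], [453, 63, 247], [447, 60, 246], [459, 57, 238], [452, 55, 238], [446, 55, 238], [484, -325, 93], [487, -574, 4], [474, -578, 4], [483, -330, 80], [484, -535, 5], [471, -536, 6], [483, -338, 66], [481, -499, 5], [469, -502, 5], [483, -345, 52], [473, -368, 44], [466, -465, 7], [482, -350, 38], [470, -336, 45], [464, -446, 1], [479, -308, 44], [469, -326, 37], [462, -418, 0]]
handle med [0.45100542 0.04953587 0.05704371] [0.48642434 0.63560246 0.44037698] 546
[ 2.36275991e-02 -1.65156756e-01  2.05429825e+00  1.08415785e-05
  1.25262361e+00  1.40239912e+00] [0.45235646 0.03560094 0.19991142] 0.019969089037554764
```

View pics/side2.png

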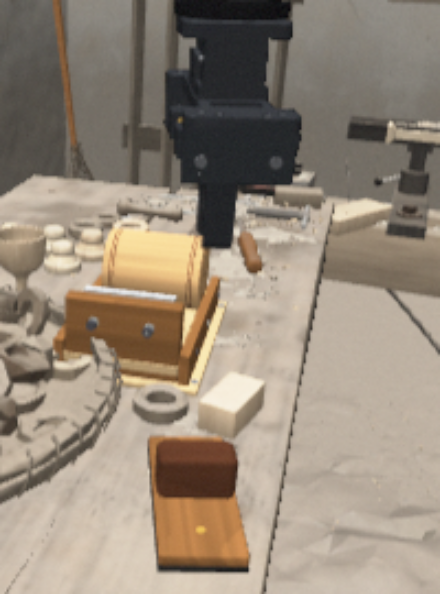

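The visible fingertips end near z ≈ 0.236, but the reported TCP is at 0.200, so the fingers closed just above the handle. I'll measure this offset properly, with the fingers open and closed.

```bash
python3 - <<'E'
from h import *; from plant import bot
def meas(tag):
    for n in("side","top"):
        c=bot.read_camera(n); P=cloud(c); d=c["depth"]
        m=(P[...,2]>.19)&(P[...,2]<.45)&(abs(P[...,0]-.4524)<.15)&(abs(P[...,1]-.0356)<.16)&(d>0)
        q=P[m]
        print(tag,n,len(q))
        for lo in np.arange(.19,.33,.01):
            s=q[(q[:,2]>=lo)&(q[:,2]<lo+.01)]
            if len(s)>8: print("  z%.2f n%d x %.3f..%.3f y %.3f..%.3f"%(lo,len(s),*np.percentile(s[:,0],[3,97]),*np.percentile(s[:,1],[3,97])))
        if n=="side": print("  zmin",np.sort(q[:,2])[:5])
meas("closed"); bot.grip(.088); meas("open"); print(bot.get_obs()["grip_width"],bot.get_obs()["time_s"])
E
```

```text
closed side 6638
  z0.23 n15 x 0.441..0.466 y 0.025..0.057
  z0.24 n100 x 0.440..0.467 y 0.020..0.062
  z0.25 n103 x 0.440..0.467 y 0.021..0.064
  z0.26 n106 x 0.439..0.467 y 0.021..0.065
  z0.27 n98 x 0.439..0.466 y 0.020..0.066
  z0.28 n62 x 0.439..0.460 y 0.060..0.066
  z0.30 n303 x 0.406..0.499 y -0.030..0.127
  z0.31 n434 x 0.406..0.497 y -0.031..0.127
  z0.32 n486 x 0.406..0.498 y -0.036..0.132
  z0.33 n457 x 0.405..0.499 y -0.034..0.134
  zmin [0.23791801 0.23812615 0.23815518 0.2382198  0.23828616]
closed top 1240
  z0.31 n43 x 0.427..0.493 y -0.027..0.014
  z0.32 n283 x 0.426..0.491 y -0.019..0.017
  z0.33 n57 x 0.423..0.492 y -0.061..0.043
open side 6785
  z0.23 n18 x 0.437..0.474 y -0.013..0.092
  z0.24 n121 x 0.434..0.474 y -0.014..0.096
  z0.25 n146 x 0.433..0.473 y -0.011..0.097
  z0.26 n132 x 0.433..0.472 y -0.009..0.098
  z0.27 n103 x 0.432..0.453 y 0.093..0.099
  z0.28 n100 x 0.433..0.453 y 0.094..0.100
  z0.29 n65 x 0.432..0.452 y 0.095..0.110
  z0.30 n301 x 0.406..0.494 y -0.009..0.127
  z0.31 n439 x 0.406..0.496 y -0.008..0.127
  z0.32 n451 x 0.406..0.498 y -0.035..0.132
  z0.33 n454 x 0.405..0.498 y -0.034..0.134
  zmin [0.23810922 0.23846908 0.23894773 0.23897177 0.23905248]
open top 1122
  z0.31 n40 x 0.430..0.487 y -0.038..0.018
  z0.32 n155 x 0.432..0.496 y -0.033..0.012
  z0.33 n74 x 0.435..0.490 y -0.062..0.013
0.08781469779943019 8.6583
```

The whole gripper sits 36 mm above the reported TCP, and it's centred laterally. I'll correct for that offset and grasp again.

```bash
echo 'OFF=.036' >> h.py; python3 - <<'E'
from h import *; from plant import bot
p=lambda z:[*B,z-OFF]
bot.movel(p(.08),max_speed=.12)
for z in(.045,.033,.025):
    bot.movel(p(z),max_speed=.05); o=bot.get_obs(); print(z,o["ft_force"].round(2))
    if abs(o["ft_force"][2])>6: break
bot.grip(0.02,50); o=bot.get_obs(); print(o["time_s"],o["grip_width"],o["gripper_force"],o["ft_force"].round(2),o["eef_pos"])
if o["grip_width"]>.028:
    bot.movel(p(.12),max_speed=.12); bot.wait(.3)
    o=bot.get_obs(); print(o["time_s"],o["grip_width"],o["ft_force"],o["ft_torque"])
    c=bot.read_camera("side"); np.savez("side3.npz",**c); cv2.imwrite("pics/s3.png",cv2.resize(c["color"][60:330,230:430],None,fx=2.2,fy=2.2))
    P=cloud(c); hsv=cv2.cvtColor(c["color"],cv2.COLOR_BGR2HSV); q=P[(hsv[...,1]>110)&(abs(P[...,0]-.45)<.06)&(abs(P[...,1]-.07)<.06)&(P[...,2]>.08)&(P[...,2]<.125)]
    print(len(q),np.linalg.lstsq(np.c_[q[:,:2]-B,np.ones(len(q))],q[:,2],rcond=None)[0])
E
```

```text
0.045 [ 1.07  0.68 -0.08]
0.033 [-0.19 -0.52  0.27]
0.025 [ 0.03  0.18 -0.27]
12.5167 0.033507702125129095 49.99964386224747 [-0.39  1.15 -0.78] [ 0.45238263  0.03573456 -0.01097637]
13.7583 0.033757009009093585 [-1.04389259  0.97245389 -1.94045795] [ 0.03536958 -0.01910097  0.00920318]
1411 [ 0.00737774 -0.0889053   0.11594752]
```

View pics/s3.png

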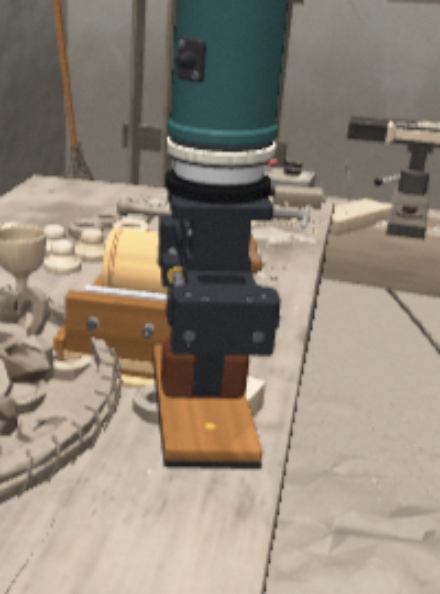

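The block is gripped (width 33.5 mm). The side view shows it lifted and roughly level. Next I'll check tilt, carry it over the roller and touch down gently.

```bash
cat >> h.py <<'E'
SOLE=.011 # sole height = reported TCP z + SOLE
def favg(bot,n=5,dt=.02):
    a=[]
    for _ in range(n): a.append(bot.get_obs()["ft_force"]); bot.wait(dt)
    return np.mean(a,0)
E
python3 - <<'E'
from h import *; from plant import bot
c=load("side3.npz"); P=cloud(c); hsv=cv2.cvtColor(c["color"],cv2.COLOR_BGR2HSV); q=P[(hsv[...,1]>110)&(abs(P[...,0]-.44)<.05)&(P[...,1]>.066)&(P[...,1]<.12)&(P[...,2]>.08)&(P[...,2]<.125)]
print("tilt",len(q),np.linalg.lstsq(np.c_[q[:,:2]-B,np.ones(len(q))],q[:,2],rcond=None)[0])
R=down(HR); A=S-.056*D
bot.movel([*B,.20-SOLE],max_speed=.2)
bot.movel([*A,.18-SOLE],R,max_speed=.2); bot.movel([*A,.125-SOLE],max_speed=.1); bot.wait(.3)
f0=favg(bot,12); np.save("f0.npy",f0); print("base",f0,bot.get_obs()["time_s"])
z=.114; 
while z>.100:
    bot.movel([*A,z-SOLE],max_speed=.02); t=bot.get_obs(); f=favg(bot,3)-f0
    print(round(t["time_s"],2),round(z,4),f.round(2),(t["eef_pos"][2]+SOLE).round(4))
    if f[2]>4: break
    z-=.0005
E
```

```text
tilt 872 [ 0.02327132 -0.06397395  0.11487734]
base [ 0.02609554  0.05555172 -2.97682358] 18.1
18.8 0.114 [ 0.4  -0.47  0.49] 0.1139
19.1 0.1135 [-0.06  0.69  0.15] 0.1136
19.4 0.113 [0.74 0.19 0.44] 0.1129
19.7 0.1125 [-0.1  -0.44  0.6 ] 0.1124
20.0 0.112 [-0.17 -0.57  0.32] 0.1119
20.3 0.1115 [0.27 0.21 0.26] 0.1114
20.6 0.111 [-0.16  0.44  0.17] 0.1109
20.9 0.1105 [-0.12  0.21  0.21] 0.1104
21.2 0.11 [ 0.07 -0.52  0.25] 0.1099
21.5 0.1095 [0.82 0.15 0.1 ] 0.1094
21.8 0.109 [ 0.2  -0.37  0.18] 0.1089
22.1 0.1085 [-0.29 -0.52  0.46] 0.1084
22.4 0.108 [-0.25 -0.38  0.31] 0.108
22.7 0.1075 [-0.34  0.23  2.74] 0.1079
23.0 0.107 [-2.58  0.41  7.29] 0.1078
```

Contact is at a sole height of about 0.108, with an effective stiffness of about 9 N/mm. Next is the force-controlled roll, starting with the ramp.

```bash
cat > roll.py <<'E'
from h import *; from plant import bot
import json,os,sys
def roll(s,z,ff,send,step,target=12.,K=9000.,every=3):
    f0=np.load("f0.npy"); A=S-.056*D; i=0
    while True:
        bot.movel([*(A+s*D),z-SOLE],max_speed=.03)
        f=favg(bot,2,.008)-f0; N=f[2]; T=-f[:2]@D
        if i%every==0: print(round(bot.get_obs()["time_s"],2),"s%.1f z%.2f N%.1f T%.1f side%.1f ff%.2f"%(s*1e3,z*1e3,N,T,f[0],ff))
        if s>=send-1e-6 or N>17.5 or np.linalg.norm(f)>18.5 or N<1.: break
        e=target-N; ff=np.clip(ff-.0035*e,-.08,.3)
        z+=ff*step-.5*e/K; s+=step; i+=1
    print("end s%.1f N%.1f T%.1f"%(s*1e3,N,T)); json.dump([s,z,ff],open("st.json","w"))
    return N,T
E
python3 - <<'E'
from roll import *
f0=np.load("f0.npy"); z=.107; A=S-.056*D
for _ in range(6):
    f=favg(bot,3)-f0; print(round(z*1e3,2),f.round(1))
    if f[2]>10.5: break
    z-=min(.0003,(12-f[2])/9000); bot.movel([*A,z-SOLE],max_speed=.02)
roll(0.,z,.12,.036,.002,every=1)
E
```

```text
107.0 [-3.   0.4  7.1]
106.7 [-2.9  0.8  9.4]
106.41 [-3.   0.6 10.3]
106.22 [-3.9  0.9 11. ]
24.27 s0.0 z106.22 N10.8 T-0.4 side-3.2 ff0.12
24.53 s2.0 z106.39 N9.9 T2.4 side-3.7 ff0.12
24.8 s4.0 z106.49 N11.2 T2.5 side-4.4 ff0.11
25.07 s6.0 z106.66 N10.8 T2.4 side-4.1 ff0.11
25.33 s8.0 z106.79 N10.9 T2.4 side-4.6 ff0.10
25.6 s10.0 z106.93 N12.0 T2.6 side-4.5 ff0.10
25.87 s12.0 z107.12 N11.4 T3.1 side-5.0 ff0.10
26.13 s14.0 z107.28 N12.1 T2.4 side-5.0 ff0.10
26.4 s16.0 z107.48 N12.3 T2.7 side-4.9 ff0.10
26.67 s18.0 z107.69 N13.2 T2.6 side-5.4 ff0.10
26.93 s20.0 z107.97 N13.5 T2.4 side-5.5 ff0.10
27.2 s22.0 z108.26 N12.8 T2.4 side-4.8 ff0.11
27.47 s24.0 z108.53 N13.0 T2.6 side-5.7 ff0.11
27.73 s26.0 z108.81 N13.7 T3.0 side-4.7 ff0.11
28.0 s28.0 z109.14 N13.9 T2.8 side-5.1 ff0.12
28.27 s30.0 z109.50 N12.6 T2.3 side-5.3 ff0.13
28.53 s32.0 z109.79 N12.6 T2.6 side-5.2 ff0.13
28.8 s34.0 z110.08 N12.2 T2.6 side-5.1 ff0.13
29.07 s36.0 z110.35 N12.5 T2.9 side-5.2 ff0.13
end s36.0 N12.5 T2.9
```

It's rolling well, but the side force of about 5 N uses up friction. I'll add a lateral relief term and continue.

```bash
python3 - <<'E'
s=open("roll.py").read()
s=s.replace("i=0\n","i=0; L=np.array([D[1],-D[0]]); lat=json.load(open('lat.json')) if os.path.exists('lat.json') else 0.\n",1)
s=s.replace("(A+s*D)","(A+s*D+lat*L)").replace("side%.1f ff","side%.1f ff").replace("        e=target-N;","        lat+=np.clip(.3*(f[:2]@L)/K,-3e-4,3e-4); e=target-N;")
s=s.replace("json.dump([s","json.dump(float(lat),open('lat.json','w')); print('lat',lat); json.dump([s").replace("json.dump([s,z,ff]","json.dump([float(s),float(z),float(ff)]")
open("roll.py","w").write(s)
E
python3 - <<'E'
from roll import *
s,z,ff=.036,.11035,.13
roll(s+.002,z+.00026-.00003,ff,.076,.002,every=2)
E
```

```text
29.33 s38.0 z110.58 N13.1 T2.2 side-5.1 ff0.13
29.87 s42.0 z111.20 N13.1 T2.7 side-3.8 ff0.14
30.4 s46.0 z111.81 N12.1 T2.7 side-4.2 ff0.14
30.93 s50.0 z112.36 N11.5 T1.7 side-3.2 ff0.14
31.47 s54.0 z112.84 N12.0 T2.8 side-3.0 ff0.13
32.0 s58.0 z113.34 N11.8 T3.2 side-1.9 ff0.13
32.53 s62.0 z113.83 N11.6 T2.9 side-2.3 ff0.13
33.07 s66.0 z114.28 N11.4 T2.8 side-2.5 ff0.13
33.6 s70.0 z114.72 N11.3 T2.1 side-1.5 ff0.12
34.13 s74.0 z115.08 N11.1 T1.6 side-1.1 ff0.12
end s76.0 N10.1 T1.9
lat -0.0017553092678153236
```

```bash
python3 - <<'E'
from roll import *
s,z,ff=json.load(open("st.json"))
roll(s,z,.08,.184,.003,target=12.5,every=2)
s,z,ff=json.load(open("st.json"))
roll(s,z,ff,.217,.003,target=13.5,every=1)
E
```

```text
34.67 s76.0 z115.25 N11.2 T1.8 side-1.2 ff0.08
35.2 s82.0 z115.53 N11.2 T1.6 side-1.0 ff0.07
35.73 s88.0 z115.75 N10.9 T0.7 side-0.2 ff0.06
36.27 s94.0 z115.82 N9.8 T0.2 side-1.0 ff0.05
36.8 s100.0 z115.77 N10.7 T0.9 side-0.9 ff0.03
37.33 s106.0 z115.71 N10.4 T0.3 side-1.2 ff0.02
37.87 s112.0 z115.54 N10.9 T0.6 side-1.4 ff0.00
38.4 s118.0 z115.36 N11.9 T0.9 side-1.5 ff-0.01
38.93 s124.0 z115.26 N11.9 T0.6 side-1.3 ff-0.01
39.47 s130.0 z115.16 N11.8 T0.5 side-0.5 ff-0.01
40.0 s136.0 z115.08 N12.5 T0.5 side-0.5 ff-0.01
40.53 s142.0 z115.04 N12.4 T-0.1 side-1.4 ff-0.01
41.07 s148.0 z114.99 N12.7 T0.2 side-1.4 ff-0.01
41.6 s154.0 z114.98 N12.4 T-0.3 side-0.6 ff-0.01
42.13 s160.0 z114.95 N12.5 T0.3 side-1.2 ff-0.01
42.67 s166.0 z114.92 N12.6 T0.2 side-1.4 ff-0.01
43.2 s172.0 z114.92 N12.5 T-0.3 side-0.5 ff-0.00
43.73 s178.0 z114.90 N12.4 T0.1 side-0.6 ff-0.00
44.27 s184.0 z114.89 N12.5 T-1.3 side-1.0 ff-0.00
end s184.0 N12.5 T-1.3
lat -0.0026996446611482565
44.53 s184.0 z114.89 N12.4 T-0.5 side-0.4 ff-0.00
44.8 s187.0 z114.81 N13.2 T-0.1 side-1.1 ff-0.01
45.07 s190.0 z114.78 N12.5 T-1.5 side-0.4 ff-0.01
45.33 s193.0 z114.69 N13.5 T-1.3 side0.2 ff-0.01
45.6 s196.0 z114.66 N13.3 T-0.7 side-1.0 ff-0.01
45.87 s199.0 z114.61 N13.5 T-1.0 side-1.1 ff-0.01
46.13 s202.0 z114.57 N13.7 T0.0 side-0.7 ff-0.01
46.4 s205.0 z114.54 N13.0 T0.1 side-0.5 ff-0.01
46.67 s208.0 z114.48 N13.2 T1.3 side-0.5 ff-0.01
46.93 s211.0 z114.42 N11.9 T1.7 side-0.8 ff-0.01
47.2 s214.0 z114.27 N13.0 T3.4 side-1.1 ff-0.02
47.47 s217.0 z114.17 N12.4 T4.3 side-0.7 ff-0.02
end s217.0 N12.4 T4.3
lat -0.0029386312262106727
```

```bash
python3 - <<'E'
from roll import *
s,z,ff=json.load(open("st.json"))
roll(s+.002,z,0.,.229,.002,target=13.5,every=1)
bot.wait(.2)
c=bot.read_camera("top"); np.savez("top4.npz",**c); c2=bot.read_camera("side")
cv2.imwrite("pics/t4.png",np.hstack([cv2.resize(c["color"][160:270,260:390],(460,390)),cv2.resize(c2["color"][130:270,220:340],(334,390))]))
print(bot.get_obs()["time_s"])
E
```

```text
47.73 s219.0 z114.17 N12.1 T5.2 side-0.8 ff0.00
48.0 s221.0 z114.08 N12.1 T6.3 side-1.0 ff-0.01
48.27 s223.0 z113.99 N12.5 T5.4 side-0.7 ff-0.01
48.53 s225.0 z113.90 N12.4 T5.4 side-1.3 ff-0.01
48.8 s227.0 z113.81 N12.7 T5.6 side-1.5 ff-0.02
49.07 s229.0 z113.72 N12.7 T6.1 side-0.7 ff-0.02
end s229.0 N12.7 T6.1
lat -0.003055757068768903
49.3667
```

View pics/t4.png

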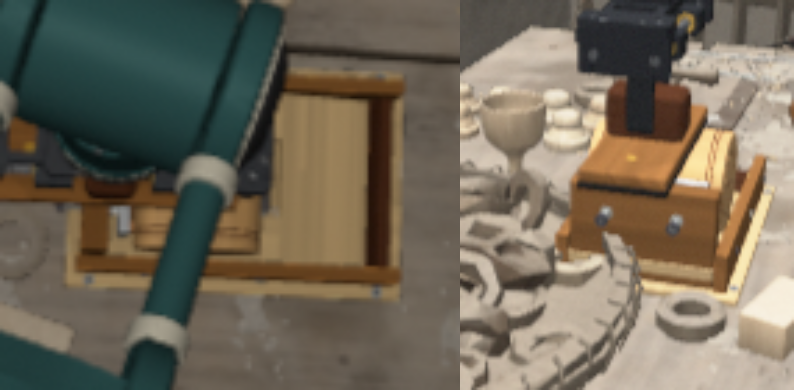

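The top crop shows the roller's near end spanning about crop x 135–262, just in front of the plate. The side view shows the block over the back stop, clear of it. I'll fit the roller's position from the saved depth.

```bash
python3 - <<'E'
from h import *
from scipy.optimize import least_squares
O=S+.053*D; L=np.array([-D[1],D[0]])
def fit(f,v0,v1,u0,u1,yr,x0):
    c=load(f); P=cloud(c); q=P[v0:v1,u0:u1].reshape(-1,3); X=(q[:,:2]-O)@D; Y=(q[:,:2]-O)@L; Z=q[:,2]
    m=(Z>.06)&(Z<.125)&(Y>yr[0])&(Y<yr[1])&(abs(X-x0)<.046); X,Y,Z=X[m],Y[m],Z[m]
    r=least_squares(lambda a:np.hypot(X-a[0],Z-a[1])-.045,[x0,.07],loss="soft_l1",f_scale=.002)
    print(f,m.sum(),r.x, "X range",np.percentile(X,[1,99]),"Y",np.percentile(Y,[1,99]))
fit("top0.npz",170,250,276,385,(.035,.06),-.053)
fit("top0.npz",170,250,276,385,(-.06,.06),-.053)
fit("top4.npz",205,232,285,345,(.03,.06),.047)
c=load("top4.npz"); P=cloud(c)
X=((P[...,:2]-O)@D); Y=((P[...,:2]-O)@L)
for v in(218,222,226): print(v,[(u,int(X[v,u]*1e3),int(P[v,u,2]*1e3)) for u in range(288,342,3)])
E
```

```text
top0.npz 380 [-0.05324971  0.06345437] X range [-0.09522836 -0.00918204] Y [0.03532009 0.0599501 ]
top0.npz 1752 [-0.05322415  0.06350618] X range [-0.09439241 -0.00882583] Y [-0.05848558  0.05932192]
top4.npz 249 [0.05238313 0.07363254] X range [0.01002408 0.09207261] Y [0.03091454 0.05995537]
218 [(288, 121, 95), (291, 114, 89), (294, 106, 92), (297, 99, 92), (300, 92, 95), (303, 85, 101), (306, 78, 107), (309, 72, 122), (312, 94, 524), (315, 90, 526), (318, 85, 523), (321, 81, 521), (324, 37, 133), (327, 28, 112), (330, 19, 103), (333, 11, 90), (336, -6, 11), (339, -11, 31)]
222 [(288, 121, 94), (291, 112, 25), (294, 106, 91), (297, 99, 92), (300, 91, 92), (303, 85, 107), (306, 78, 107), (309, 98, 525), (312, 94, 528), (315, 90, 530), (318, 85, 526), (321, 80, 521), (324, 35, 115), (327, 27, 112), (330, 19, 104), (333, 10, 91), (336, -4, 30), (339, -12, 28)]
226 [(288, 120, 93), (291, 111, 27), (294, 104, 51), (297, 96, 27), (300, 91, 96), (303, 84, 105), (306, 77, 111), (309, 98, 532), (312, 94, 533), (315, 90, 533), (318, 85, 530), (321, 42, 116), (324, 139, 1139), (327, 27, 112), (330, 19, 104), (333, 10, 89), (336, -4, 31), (339, -12, 27)]
```

The roller's centre is at cradle x ≈ 52 mm, past the pawl's release point. I'll lift off, carry the block back over its original spot and check.

```bash
python3 - <<'E'
from roll import *
s,z,ff=json.load(open("st.json")); L=np.array([D[1],-D[0]]); A=S-.056*D+s*D+json.load(open("lat.json"))*L
bot.movel([*A,.12-SOLE],max_speed=.05); bot.movel([*A,.17-SOLE],max_speed=.15)
bot.movel([*B,.12-SOLE],down(HB),max_speed=.2)
c=bot.read_camera("top"); np.savez("top5.npz",**c); o=bot.get_obs(); print(o["time_s"],o["ft_force"])
P=cloud(c); O=S+.053*D; q=P[165:255,276:385].reshape(-1,3); X=(q[:,:2]-O)@D; Y=(q[:,:2]-O)@-L; Z=q[:,2]
from scipy.optimize import least_squares
m=(Z>.08)&(Z<.13)&(abs(Y)<.06)&(abs(X-.049)<.042); X,Y,Z=X[m],Y[m],Z[m]
r=least_squares(lambda a:np.hypot(X-a[0]-a[2]*Y,Z-a[1])-.045,[.049,.07,0],loss="soft_l1",f_scale=.002); print(m.sum(),r.x)
cv2.imwrite("pics/t5.png",cv2.resize(c["color"][165:275,170:390],None,fx=3.6,fy=3.6,interpolation=cv2.INTER_CUBIC))
E
```

```text
51.5333 [ 0.17849245  0.42430398 -2.38682541]
1658 [ 0.04864522  0.07401028 -0.00162553]
```

View pics/t5.png

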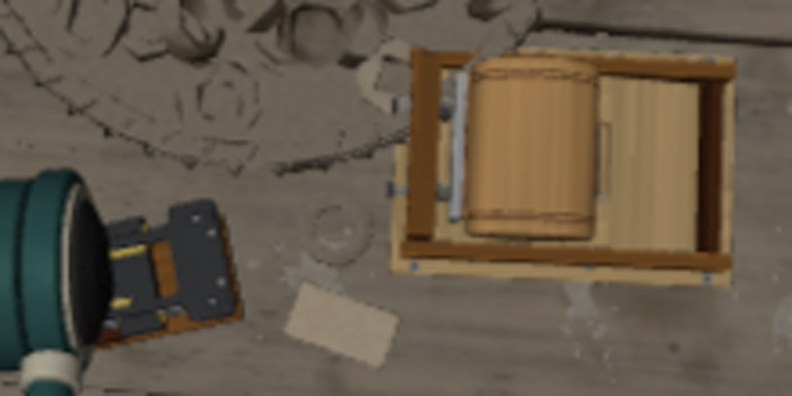

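The roller rests at x ≈ 48.6 mm, square, with the pawl behind it at crop (603,160). Now I'll set the block down.

```bash
python3 - <<'E'
from h import *; from plant import bot
bot.movel([*B,.012-SOLE],max_speed=.12); f0=favg(bot,5)
for z in np.arange(.006,-.0035,-.001):
    bot.movel([*B,z-SOLE],max_speed=.03); f=favg(bot,2,.01)-f0
    if f[2]>4: break
print(z,f)
bot.grip(.06); bot.wait(.2); bot.grip(.088); p=bot.get_obs()["eef_pos"]
bot.movel([*B,.16],max_speed=.15); bot.wait(.3)
c=bot.read_camera("side"); P=cloud(c); o=bot.get_obs(); print(o["time_s"],o["ft_force"],o["grip_width"])
hsv=cv2.cvtColor(c["color"],cv2.COLOR_BGR2HSV); q=P[(hsv[...,1]>110)&(abs(P[...,0]-.45)<.05)&(P[...,1]>.07)&(P[...,1]<.112)&(P[...,2]<.03)&(P[...,2]>.011)]
print(len(q),np.linalg.lstsq(np.c_[q[:,:2]-B,np.ones(len(q))],q[:,2],rcond=None)[0])
cv2.imwrite("pics/s6.png",cv2.resize(c["color"][110:330,200:400],None,fx=2.6,fy=2.6))
E
```

```text
-0.001 [-3.91392459 -0.21700932 10.25244524]
57.8917 [-0.21192318  0.49684275 -0.00561636] 0.08798473163938206
624 [-3.50826727e-04  2.27734227e-05  1.74033245e-02]
```

View pics/s6.png

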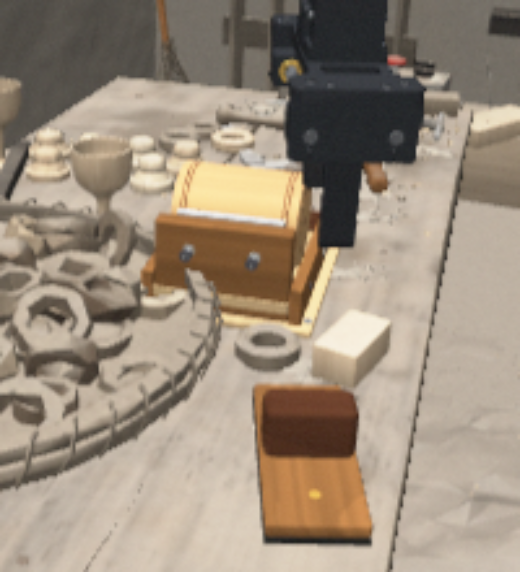

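The block lies flat and released around (310,460), the roller is home behind the plate, and the ring, offcut and goblet haven't moved.

```bash
python3 -c "
from plant import bot
print(bot.hand_in())"
```

```text
the job is handed in; nothing more can be done
None
```

I handed the job in at about 58 s: the roller is home between the pawl and the sprung plate (measured at cradle x ≈ 48.6 mm, square), and the block lies flat on the bench where it started, clear of the cradle; the first grasp closed on air because the fingertips sit 36 mm above the reported TCP, but nothing moved and I corrected for it.

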